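# Clamp a plaster mould block in the pump clamp

### The job

Lift the plaster mould block up and off its peg and stand it upright on the board of the bench clamp, between the fixed stop and the sprung pad, then let go of it. Move the jaw only by pumping the clamp's trigger (squeeze, let it spring back, squeeze again) until the pad presses the block firmly against the stop, but stop there: plaster chips if you pump on much past that, until the pad's springs bottom out. Finish while still holding the trigger squeezed in the gripper, with the block clamped.

Things in the scene. Friction and masses are not known exactly. Their poses are not given: they have to be found in the camera images.
- block_center (a point): Centre of the pale plaster mould block: a loose plate 24 mm thick (its x), 50 mm wide (y), 100 mm tall (z), about 0.18 kg. It hangs upright on the peg by a slot through its thickness (20 mm wide, 30 mm tall, upper edge 15 mm below the block's top). Take it by its narrow sides, 50 mm apart along y, in the top 35 mm. Either face may look to the stop.
- peg_stand: Fixed wooden stand, foot 85 x 85 mm, origin under its centre on the worktop. A level steel peg, 10 mm thick, runs along its -x from a post (22 mm wide, 147 mm tall, 3 to 21 mm on the +x side) to 58 mm in front of the origin, where a lip rises 6 mm above the peg.
- peg_top (a point): Upper side of the peg, 140 mm above the worktop, where the block hangs; axes as peg_stand. To free the block raise it 8 to 18 mm (about 13), draw it 60 mm or more along -x here, then lift away.
- bench_clamp: Fixed clamp on a wooden board 300 x 90 x 18 mm; origin under the board's centre at worktop height; x is the clamping direction, z up. At +x the fixed stop (46 mm wide, face at x = 110 mm, top 88 mm above the worktop); then the gap, sprung pad and jaw (44 mm wide, top 85 mm), trigger, and at -x the fixed upright black handle (x = -108 to -96 mm, 26 mm wide, top at 124 mm).
- clamp_seat (a point): Point on the top of the clamp's board, 18 mm above the worktop, where the middle of the block's underside lies when it stands against the stop with its thickness along the clamp's x. Axes as bench_clamp. The block may be set down anywhere in the gap: the pad slides it to the stop.
- pad_face (a point): Middle of the face of the rubber-faced sprung pad, 54 mm above the worktop, looking along the clamp's +x to the stop. The pad is 62 mm tall and 44 mm wide. At the start it stands 38 to 48 mm from the stop.
- clamp_jaw (a joint): Advance of the jaw, m, 0 to 0.05, growing towards the stop; the face of the unpressed pad is then at x = 0.056 + this value in the clamp's frame. It moves only forward, by the trigger, and holds where it is left (about 18 N of friction).
- clamp_pad (a joint): How far the sprung pad is pressed back into the jaw, m, 0 (free) to 0.019; 1.1 N per mm, so it shows the clamping force. Sliding the block along the board presses it about 1 mm; 3.5 to 14 mm is a good firm grip; at 19 mm the pad bottoms out and the next push spoils the block (25 N).
- clamp_trigger (a joint): Trigger angle, rad: 0 released (leaning to the stop) to 0.36 squeezed to the handle; a spring returns it. A full squeeze (over 0.3) after a full release drives the jaw on by one tooth, 7.6 mm (the first one 2 to 9 mm); a much shorter one does nothing. The trigger is an upright steel bar 10 mm thick, 15 mm wide, hinged at x = -75 mm of the clamp, 60 mm above the worktop; top at 122 mm.
- trigger_mid (a point): Point on the middle line of the trigger, 45 mm above its hinge; it moves about 16 mm to the clamp's -x when squeezed. Squeezing there takes 6 to 9 N free and up to 25 N when clamping; it is damped and takes about 0.3 s each way.
- squeeze_point (a point): Fixed point 105 mm above the worktop, midway between the outer faces of handle and trigger when fully squeezed (28 mm over both; 44 mm when released, 46 mm at the tops, and then reaching 31 mm to the +x side of this point). Fingers that close evenly are best centred here or up to 3 mm to its -x, closing along x from above, opened to 74 mm or more, closed with about 30 N.
Things that resemble listed ones, but are neither listed nor needed, are in the scene too. Of the things like the part that bears block_center, leave any that is blue, purple or turquoise; of the rest the larger one is meant.

How it is judged:
By the outcome, as a careful person would: the job done as asked, in the order asked, and still so for the second after the job is handed in, while the arm keeps its last pose, push and grip.
It also fails if it takes over 61 s, if anything falls off the work surface, if the arm or the gripper's body presses on something with over 40 N, if the wrist force passes 120 N, or if a joint passes its speed limit or range.

### The arm

A 7-joint arm with a two-finger parallel gripper is mounted at the origin on a cart in front of the work surface, level with it; the furniture and walls round the work are solid. World frame = base frame: x ahead of the robot, y to its left, z up, the work surface at z = 0. Lengths are in m, angles in rad, forces in N, time in s.
With the tool pointing down it reaches from about 0.425 to 0.875 m from the base axis. Payload 4.7 kg.
Tool frame: the origin (TCP) lies midway between the tips of the shut fingers; the grasp point (between the pads) lies 19 mm behind it (arm.hold_point_z is the distance from the TCP to the grasp point, in m); z points along the fingers, x is the direction in which the jaws open and shut, and the axes are right-handed (so a half turn about z gives the same grasp; the last joint's range is limited). The gripper opens to 87 mm and grips with 3 to 60 N. Pads are 19 mm wide; open, the fingers measure 117 mm over their backs; the gripper's body (75 mm by 190 mm) begins 51 mm behind the grasp point.
Start: joints at [-1.094, 0.321, -0.07, 1.45, 0.023, 1.371, -0.057], TCP at [0.29, 0.582, 0.203] pointing down, gripper open.
Joint ranges: [-2.86, 2.86], [-0.3, 2.09], [-1.38, 1.24], [0.06, 2.45], [-1.56, 4.7], [0.09, 2.05], [-2.69, 2.69]. Speed limits (rad/s): [2.57, 2.57, 3.14, 3.14, 3.14, 3.14, 3.14].

### API

Orientations are given as a rotation vector (axis times angle).
In Python, from cell import sensors, vision, workorder, arm gives the robot as it stands.
- The arm moves only by the shell command python3 -m jog 'ROWS' [OPENING] [FORCE]. ROWS is JSON, a list of rows, each a list of 2 entries, a list of its own where there are three numbers: the shift along the tool's x, y, z each as a share of 15 cm, from -1 to 1, then the turn, a rotation vector about the tool's x, y, z each as a share of pi/4 rad, from -1 to 1. A call has 1 to 12 rows; each row shifts and turns the commanded pose from where the row before left it, along the tool's axes as they then stand; what a row does not reach is not made up. A row lasts 1/12 s, in which the tool goes at most 41.7 mm and 7.16 degrees, less where a joint would pass 70% of its speed; a pose out of reach is approached as far as the arm can. A call with a number of a shift or a turn outside -1 to 1 is refused whole. A call with a gripper value outside its range is refused whole. OPENING is the opening, from -1 (shut) to 1 (fully open), set as the call begins (- or left out, the last holds). The fingers move at their own pace and stop on an object; FORCE is the grip in N (left out, the last holds). Time passes only in rows, so rows that do not move let the fingers close. It gives the time, the measured TCP pose, the force and the opening at its end, in the units of the state.
- sensors.state(): the state, without advancing time (a new reading comes with each control period).
- vision.get_image(name): name is "scene" or "top" or "wrist"; returns the picture (400x640x3 uint8, red, green, blue); there is no depth.
- vision.camera_params(name): a dict with "mtx" (3x3 intrinsics, pixels), "k1" (the pictures are not rectified: a ray, as slopes to the right and down, at radius r is drawn at 1 + k1 r^2 times it, then the intrinsics apply), "eye" and "orientation" of the camera in the world; the wrist camera has in their place "hand_eye" (4x4, takes a point from camera to tool coordinates, whose origin is the TCP and whose axes are the tool frame's). Camera axes: x right, y up, looking along -z (the intrinsics and any distortion apply to the point x, -y, -z); pixel columns grow to the right and rows downward; lengths in m; the calibration is good to about 2 mm. A picture is of the moment at which its call begins: read the wrist's pose just before it. camera_params takes no time and is no camera call.
- workorder.hand_in(): hands the job in, once; it reports no verdict.
Trained networks look in the newest picture that a camera, given by its name, has taken for a name from the list of things; names that differ only in an ending like _2 or _b are one class to them, and where a whole thing is asked for, a point or a joint stands for the part that bears it (a point fixed in the world has none). Each returns a list of dicts, best first, with "score" (0 to 1); they miss things now and then, are a little off and sometimes report something else, mostly with a low value. They report only what shows in the picture. A call takes as long as a camera call. They do not tell look-alikes from the thing itself.
- vision.look_for(camera, target): "box" ([left, top, right, bottom] in pixels, round what is visible of it).
The state is a dict: "t": time; "q": joint angles; "dq": joint speeds; "joint_torque": joint torques, N m; "eef_pos": TCP position; "tool_rot": TCP orientation; "force": force on the tool from outside, world axes, zero at the start; "torque": the same for the moment, N m; "finger_gap": finger opening in m.
Only numpy, scipy, OpenCV 4.12 (cv2) and the standard library are available. Lean on these libraries where they do the work, as an engineer would, in place of code of your own. Each camera call takes 0.05 s, during which the arm holds its last target.

## Working session

There is one attempt and no reset: what is moved stays moved. The work goes in short steps, Python scripts to look and compute and a shell command to move; the robot and the scene stay as the last step left them, time stands still between calls to the robot, and variables do not carry over. Pictures are saved under pics/ and viewed, and the job is handed in when it is done.

```bash
ls; mkdir -p pics
python3 - <<'E'
from cell import sensors, vision
import cv2
s=sensors.state(); print({k:(v if not hasattr(v,'__len__') else [round(float(x),3) for x in v]) for k,v in s.items()})
for n in ["scene","top","wrist"]:
    im=vision.get_image(n); cv2.imwrite(f"pics/a_{n}.png",im[:,:,::-1])
    print(n,{k:v for k,v in vision.camera_params(n).items()})
    for t in ["block_center","peg_stand","bench_clamp","pad_face","clamp_trigger"]:
        print(n,t,[( [round(x) for x in d['box']],round(d['score'],2)) for d in vision.look_for(n,t)][:4])
print(sensors.state()['t'])
E
```

```text
pics
{'t': 0.0, 'q': [-1.094, 0.322, -0.07, 1.452, 0.023, 1.371, -0.057], 'dq': [0.001, -0.0, -0.001, 0.0, -0.001, -0.001, -0.001], 'joint_torque': [0.0, -49.13, -0.404, -31.252, -0.064, 0.044, 0.0], 'eef_pos': [0.29, 0.581, 0.201], 'tool_rot': [2.671, 1.652, -0.002], 'force': [0.293, 0.416, -0.253], 'torque': [0.055, -0.011, 0.014], 'finger_gap': 0.08678961188124583}
scene {'mtx': array([[434.18786326,   0.        , 325.15195478],
       [  0.        , 434.18786326, 198.01916817],
       [  0.        ,   0.        ,   1.        ]]), 'k1': -0.06398452930861694, 'eye': array([ 0.10486036, -0.71130973,  0.86484006]), 'orientation': array([ 0.78414519, -0.24975198, -0.53320966])}
scene block_center [([334, 311, 355, 336], 0.84), ([401, 251, 429, 285], 0.79), ([207, 156, 229, 195], 0.76), ([355, 163, 372, 207], 0.73)]
scene peg_stand [([353, 166, 390, 223], 0.97)]
scene bench_clamp [([244, 163, 328, 256], 0.81)]
scene pad_face [([288, 208, 304, 231], 0.61)]
scene clamp_trigger [([241, 164, 330, 258], 0.63), ([265, 172, 270, 187], 0.5)]
top {'mtx': array([[508.2155548 ,   0.        , 321.
[... 539 characters left out ...]
clamp_trigger [([270, 227, 280, 239], 0.55)]
wrist {'mtx': array([[357.49726597,   0.        , 313.44176884],
       [  0.        , 357.49726597, 199.72416232],
       [  0.        ,   0.        ,   1.        ]]), 'k1': -0.072374119831064, 'hand_eye': array([[ 9.99999969e-01,  1.26066604e-04, -2.16600992e-04,
         7.51678451e-04],
       [ 5.62995256e-05, -9.55183232e-01, -2.96015185e-01,
        -8.06193482e-02],
       [-2.44211265e-04,  2.96015163e-01, -9.55183209e-01,
        -1.80700344e-01],
       [ 0.00000000e+00,  0.00000000e+00,  0.00000000e+00,
         1.00000000e+00]])}
wrist block_center []
wrist peg_stand []
wrist bench_clamp []
wrist pad_face []
wrist clamp_trigger []
0.9
```

View pics/a_scene.png

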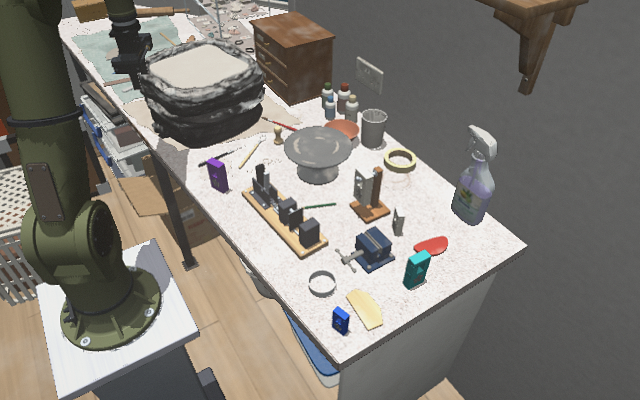

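View pics/a_top.png

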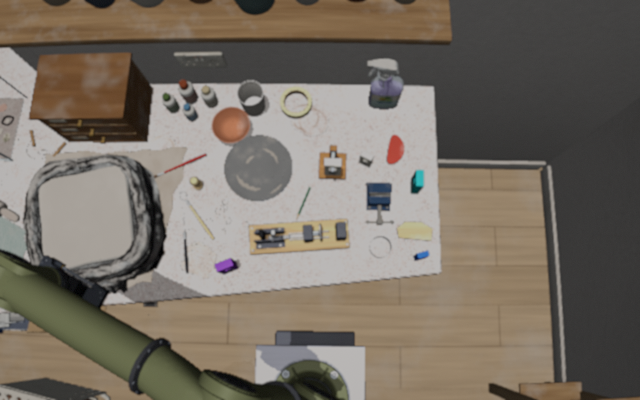

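Run:
```python
import cv2
a=cv2.imread('pics/a_scene.png'); 
cv2.imwrite('pics/b1.png',cv2.resize(a[150:270,230:430],None,fx=4,fy=4,interpolation=cv2.INTER_CUBIC))
a=cv2.imread('pics/a_top.png'); 
cv2.imwrite('pics/b2.png',cv2.resize(a[140:270,240:440],None,fx=4,fy=4,interpolation=cv2.INTER_CUBIC))
```

```text
(no output)
```

View pics/b1.png

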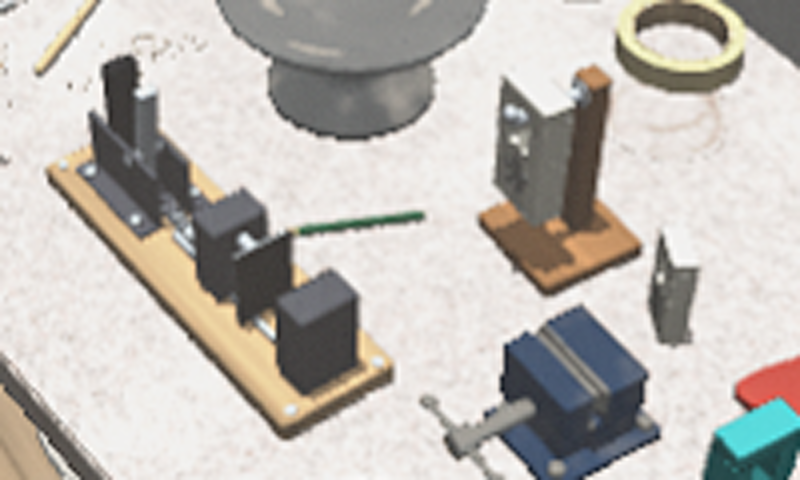

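View pics/b2.png

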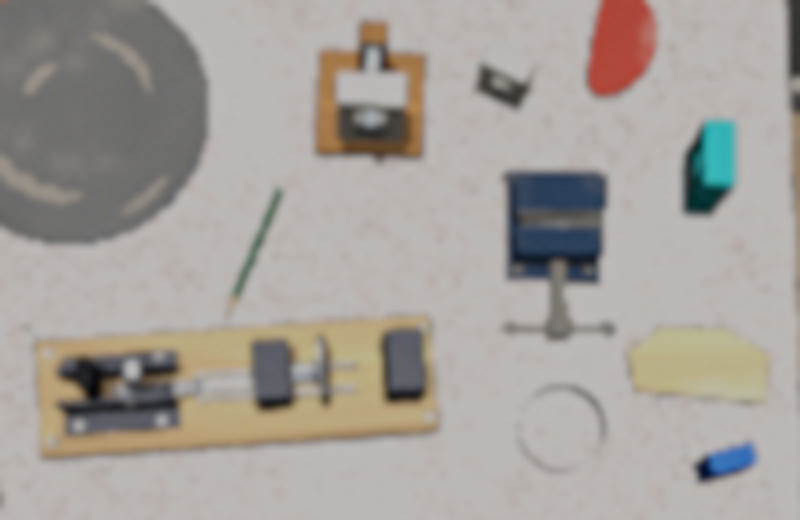

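The block meant is the pale one on the peg: top view (332,165), scene (363,185). The other candidates are the small pale one at top (366,160), which is smaller and loose on the bench, and the purple, turquoise and blue ones, which are excluded by colour. The enlarged crops confirm that the pale one on the peg is the larger. The clamp board is centred at about (299,237) in the top view, with its stop to the right.

```bash
cat > h.py <<'E'
import numpy as np, cv2
from scipy.spatial.transform import Rotation as R
from scipy.optimize import least_squares
from cell import sensors, vision
def cam(n, st=None):
    p=vision.camera_params(n)
    if n=="wrist":
        st=st or sensors.state()
        T=np.eye(4);T[:3,:3]=R.from_rotvec(st['tool_rot']).as_matrix();T[:3,3]=st['eef_pos']
        M=T@p['hand_eye']
        return p['mtx'],p['k1'],M[:3,3],M[:3,:3]
    o=np.array(p['orientation'])
    return p['mtx'],p['k1'],np.array(p['eye']),R.from_rotvec(o).as_matrix()
def proj(c,X):
    K,k,e,Rm=c; v=(np.atleast_2d(X)-e)@Rm
    a=v[:,0]/-v[:,2]; b=-v[:,1]/-v[:,2]; r2=a*a+b*b; f=1+k*r2
    return np.c_[K[0,0]*a*f+K[0,2],K[1,1]*b*f+K[1,2]]
def onz(c,uv,z):
    K,k,e,Rm=c; uv=np.atleast_2d(uv).astype(float)
    d=(uv-[K[0,2],K[1,2]])/[K[0,0],K[1,1]]; u=d.copy()
    for _ in range(20): u=d/(1+k*(u**2).sum(1,keepdims=True))
    ray=np.c_[u[:,0],-u[:,1],-np.ones(len(u))]@Rm.T
    return e+ray*((z-e[2])/ray[:,2])[:,None]
E
python3 - <<'E'
from h import *
np.set_printoptions(precision=4,suppress=True)
c=cam("top")
b=np.array([[35,340],[428,318],[440,430],[42,458]])/4+[240,140]
P=onz(c,b,0.018);print(P,P.mean(0)); 
f=np.array([[320,52],[425,54],[425,157],[317,155]])/4+[240,140]
Q=onz(c,f,0.01);print(Q,Q.mean(0))
for S in(P,Q):
  for i in range(4): d=S[(i+1)%4]-S[i]; print(np.linalg.norm(d),np.degrees(np.arctan2(d[1],d[0])))
E
```

```text
[[ 0.5007  0.1925  0.018 ]
 [ 0.5216 -0.1045  0.018 ]
 [ 0.4366 -0.1138  0.018 ]
 [ 0.4113  0.1833  0.018 ]] [0.4675 0.0394 0.018 ]
[[ 0.734  -0.0196  0.01  ]
 [ 0.7335 -0.1019  0.01  ]
 [ 0.6498 -0.1021  0.01  ]
 [ 0.6504 -0.0186  0.01  ]] [ 0.6919 -0.0606  0.01  ]
0.29769822257945866 -85.96456878697104
0.08556932755136724 -173.77362065082352
0.2981825688529856 94.86900067500402
0.08988893823501234 5.832268305985099
0.0822948271153644 -90.39739976951475
0.08364206862735091 -179.8582224761978
0.08358974637162835 89.64525565583335
0.08370213620813285 -0.7450016611065674
```

```bash
python3 -m jog '[[[0,0,-0.267],[0,0,-0.118]],[[0,0,-0.267],[0,0,-0.118]],[[0,0,-0.267],[0,0,-0.118]],[[0,0,-0.267],[0,0,-0.118]],[[0,0,-0.267],[0,0,-0.118]],[[-0.25,0.07,0],[0,0,0]],[[-0.25,0.07,0],[0,0,0]],[[-0.25,0.07,0],[0,0,0]],[[-0.25,0.07,0],[0,0,0]],[[-0.25,0.07,0],[0,0,0]],[[-0.25,0.07,0],[0,0,0]],[[-0.25,0.07,0],[0,0,0]]]' 1; python3 -m jog '[[[-0.25,0.07,0],[0,0,0]],[[-0.25,0.07,0],[0,0,0]],[[-0.25,0.07,0],[0,0,0]],[[-0.25,0.07,0],[0,0,0]],[[-0.25,0.07,0],[0,0,0]],[[-0.25,0.07,0],[0,0,0]],[[-0.25,0.07,0],[0,0,0]],[[0,0,0],[0,0,0]],[[0,0,0],[0,0,0]]]'
python3 - <<'E'
from h import *
s=sensors.state(); im=vision.get_image("wrist"); cv2.imwrite("pics/c.png",im[:,:,::-1])
np.save("c_st.npy",s,allow_pickle=True); print(s['t'],s['eef_pos'],s['tool_rot'],s['q'])
for t in ["block_center","peg_stand","bench_clamp","pad_face","clamp_trigger"]:
        print(t,[( [round(x) for x in d['box']],round(d['score'],2)) for d in vision.look_for("wrist",t)][:4])
E
```

```text
t: 1.9
eef_pos: [0.3641, 0.3172, 0.4031]
tool_rot: [-2.221, -2.222, -0.001]
force: [-0.4, -0.3, 0.0]
finger_gap: 0.0871
t: 2.65
eef_pos: [0.4378, 0.0543, 0.4033]
tool_rot: [-2.227, -2.216, -0.002]
force: [0.4, 1.2, -0.1]
finger_gap: 0.0871
2.65 [0.4378412  0.05426073 0.40327738] [-2.22689934 -2.21573765 -0.00226629] [-0.5861017  -0.16936442  0.34023091  1.56994869  0.05611538  1.73006051
  1.32436607]
block_center [([81, 239, 122, 257], 0.79), ([414, 90, 475, 115], 0.7), ([48, 122, 100, 142], 0.68), ([230, 275, 261, 322], 0.57)]
peg_stand [([227, 262, 276, 343], 0.81)]
bench_clamp [([206, 130, 400, 196], 0.93)]
pad_face [([254, 155, 268, 187], 0.51)]
clamp_trigger [([336, 157, 360, 183], 0.69)]
```

View pics/c.png

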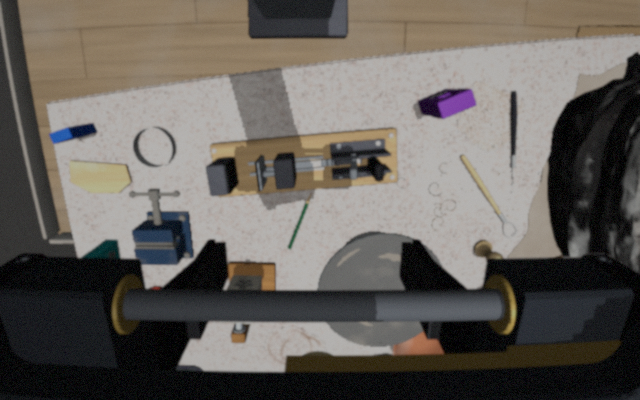

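Run:
```python
import cv2
a=cv2.imread('pics/c.png')
cv2.imwrite('pics/c1.png',cv2.resize(a[120:205,200:410],None,fx=3.8,fy=3.8,interpolation=cv2.INTER_CUBIC))
cv2.imwrite('pics/c2.png',cv2.resize(a[255:350,205:290],None,fx=6,fy=6,interpolation=cv2.INTER_CUBIC))
```

```text
(no output)
```

View pics/c1.png

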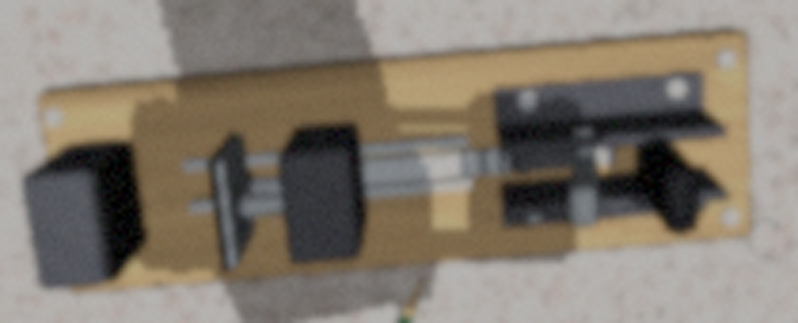

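View pics/c2.png

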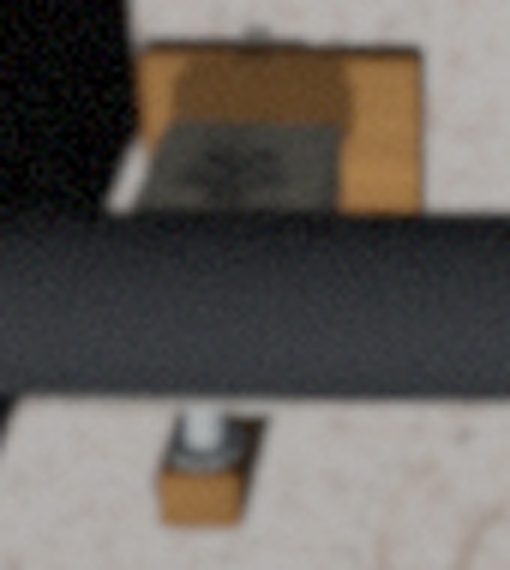

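Run:
```python
from h import *
np.set_printoptions(precision=4,suppress=True)
st=np.load("c_st.npy",allow_pickle=True).item()
cw=cam("wrist",st); ct=cam("top"); cs=cam("scene")
W=np.array([[40,92],[747,30],[750,236],[95,166],[111,281]])/3.8+[200,120]
WX=[[.15,-.045,.018],[-.15,-.045,.018],[-.15,.045,.018],[.11,-.023,.088],[.11,.023,.088]]
T=np.array([[36,340],[429,317],[440,430],[41,458]])/4+[240,140]
TX=[[-.15,.045,.018],[.15,.045,.018],[.15,-.045,.018],[-.15,-.045,.018]]
S=np.array([[45,172],[285,437],[393,370]])/4+[230,150]
SX=[[-.15,-.045,.018],[.15,-.045,.018],[.15,.045,.018]]
def tf(p,X): 
    c,s=np.cos(p[2]),np.sin(p[2]); X=np.array(X); return np.c_[p[0]+c*X[:,0]-s*X[:,1],p[1]+s*X[:,0]+c*X[:,1],X[:,2]]
def fit(L):
    f=lambda p:np.concatenate([(proj(c,tf(p,X))-U).ravel() for c,U,X in L])
    r=least_squares(f,[.4675,.04,-1.5],loss='soft_l1'); print(r.x,np.degrees(r.x[2])); print(f(r.x).reshape(-1,2)); return r.x
fit([(cw,W,WX)]);fit([(ct,T,TX)]);fit([(cs,S,SX)]);p=fit([(cw,W,WX),(ct,T,TX),(cs,S,SX)])
# stand
for yaw in [0]:
  pass
T2=np.array([[320,52],[425,53],[425,157],[317,155],[359,20],[387,20]])/4+[240,140]
def fit2(p):
  h=p[3];e=.0425
  X=[[e,e,h],[e,-e,h],[-e,-e,h],[-e,e,h],[.021,.011,.147],[.021,-.011,.147]]
  return (proj(ct,tf(p,X))-T2).ravel()
r=least_squares(fit2,[.69,-.06,0,.012],loss='soft_l1',bounds=([.6,-.1,-.2,.005],[.8,0,.2,.025]));print(r.x);print(fit2(r.x).reshape(-1,2))
W2=np.array([[140,45],[420,50],[162,525],[242,525],[165,475],[245,478]])/6+[205,255]
def fit3(p):
  h=.012;e=.0425
  X=[[-e,-e,h],[-e,e,h],[.021,-.011,.147],[.021,.011,.147],[.003,-.011,.147],[.003,.011,.147]]
  return (proj(cw,tf(p,X))-W2).ravel()
r=least_squares(fit3,[.69,-.06,0],loss='soft_l1');print(r.x);print(fit3(r.x).reshape(-1,2))
# block top from top view, crop2
B=np.array([[338,70],[407,70],[407,105],[336,104]])/4+[240,140]
print(onz(ct,B,.155))
```

```text
[ 0.4717  0.0405 -1.4924] -85.50722322013608
[[-2.2954 -0.7096]
 [ 0.5475 -0.4555]
 [ 0.7378  0.6269]
 [-0.4083  0.002 ]
 [ 0.2576  0.7937]]
[ 0.4678  0.0392 -1.4904] -85.39643905767076
[[-0.1934  0.011 ]
 [ 0.4954 -0.7469]
 [ 0.0616  0.5154]
 [-0.3322  0.0959]]
[ 0.4659  0.0313 -1.4932] -85.55517393987222
[[-0.4688 -0.4191]
 [-0.4546 -0.0428]
 [ 1.3804  0.2615]]
[ 0.4708  0.0399 -1.4917] -85.46595275344185
[[-2.7564 -1.2364]
 [ 0.1519 -1.1401]
 [ 0.4026 -0.0032]
 [-0.9148 -0.6045]
 [-0.2136  0.2138]
 [-0.3587 -1.0052]
 [ 0.2959 -1.6425]
 [-0.177  -0.3989]
 [-0.5383 -0.9422]
 [-0.2324 -2.6882]
 [-0.4181 -3.1861]
 [ 1.2002 -2.7011]]
[ 0.6927 -0.06    0.0009  0.0077]
[[-0.6883 -0.1281]
 [ 0.1334 -0.0658]
 [ 0.0931  0.0591]
 [-0.3255  0.2401]
 [ 0.0215 -0.098 ]
 [ 0.7036 -0.0093]]
[ 0.6953 -0.0567 -0.0186]
[[-0.2757  0.2163]
 [ 0.5971  0.1507]
 [-0.1875  0.6214]
 [ 1.1834  0.9596]
 [-1.496  -1.0155]
 [ 0.0491 -1.1828]]
[[ 0.6732 -0.0344  0.155 ]
 [ 0.6738 -0.0832  0.155 ]
 [ 0.648  -0.0833  0.155 ]
 [ 0.6481 -0.0333  0.155 ]]
```

```bash
python3 -m jog '[[[-0.094,0.186,0.127],[0,0,0]],[[-0.094,0.186,0.127],[0,0,0]],[[-0.094,0.186,0.127],[0,0,0]],[[-0.094,0.186,0.127],[0,0,0]],[[-0.094,0.186,0.127],[0,0,0]],[[-0.094,0.186,0.127],[0,0,0]],[[-0.094,0.186,0.127],[0,0,0]],[[-0.094,0.186,0.127],[0,0,0]],[[0,0,0],[0,0,0]],[[0,0,0],[0,0,0]]]'
python3 - <<'E'
from h import *
s=sensors.state(); im=vision.get_image("wrist"); cv2.imwrite("pics/d.png",im[:,:,::-1])
np.save("d_st.npy",s,allow_pickle=True); print(s['t'],s['eef_pos'],s['tool_rot'])
E
```

```text
t: 3.78
eef_pos: [0.6604, -0.0557, 0.2467]
tool_rot: [-2.219, -2.219, 0.009]
force: [-1.3, 1.7, 0.9]
finger_gap: 0.0873
3.7833 [ 0.66036624 -0.05569525  0.24673913] [-2.21851326 -2.21948131  0.00856386]
```

View pics/d.png

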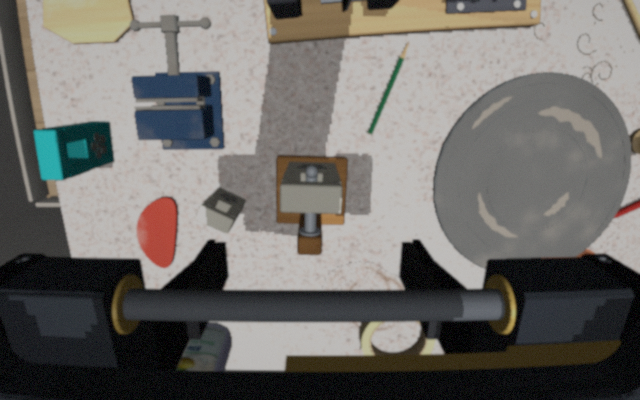

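The picture shows the pale block on its peg at (311,198), with its post below at (310,240). The small pale decoy is at (223,210).

Run:
```python
import cv2
a=cv2.imread('pics/d.png')
cv2.imwrite('pics/d1.png',cv2.resize(a[145:265,260:365],None,fx=5,fy=5,interpolation=cv2.INTER_CUBIC))
```

```text
(no output)
```

View pics/d1.png

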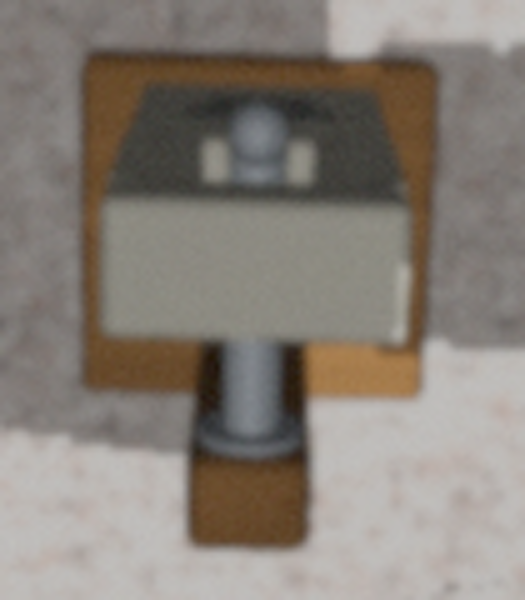

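Run:
```python
from h import *
np.set_printoptions(precision=4,suppress=True)
st=np.load("d_st.npy",allow_pickle=True).item(); c=cam("wrist",st)
f=lambda L:np.array(L)/5+[260,145]
P=onz(c,f([[103,198],[410,200],[405,343],[105,338]]),.155);print(P,P.mean(0))
print(onz(c,f([[193,460],[307,460],[193,545],[307,545]]),.147))
print(onz(c,f([[257,105]]),.146),onz(c,f([[85,55],[438,65],[420,395],[85,388]]),.012))
```

```text
[[ 0.6514 -0.0814  0.155 ]
 [ 0.6517 -0.033   0.155 ]
 [ 0.6755 -0.0333  0.155 ]
 [ 0.6747 -0.0817  0.155 ]] [ 0.6634 -0.0574  0.155 ]
[[ 0.6994 -0.0681  0.147 ]
 [ 0.6993 -0.0488  0.147 ]
 [ 0.7152 -0.0683  0.147 ]
 [ 0.7152 -0.0487  0.147 ]]
[[ 0.6383 -0.0572  0.146 ]] [[ 0.6536 -0.0986  0.012 ]
 [ 0.6559 -0.0156  0.012 ]
 [ 0.7387 -0.0178  0.012 ]
 [ 0.7369 -0.101   0.012 ]]
```

```bash
python3 -m jog '[[[-0.015,0.012,0.14],[0,0,0]],[[0,0,0.14],[0,0,0]],[[0,0,0.14],[0,0,0]],[[0,0,0.14],[0,0,0]],[[0,0,0.14],[0,0,0]],[[0,0,0.14],[0,0,0]],[[0,0,0],[0,0,0]],[[0,0,0],[0,0,0]]]'; python3 -m jog '[[[0,0,0],[0,0,0]],[[0,0,0],[0,0,0]],[[0,0,0],[0,0,0]],[[0,0,0],[0,0,0]],[[0,0,0],[0,0,0]],[[0,0,0],[0,0,0]],[[0,0,0],[0,0,0]],[[0,0,0],[0,0,0]],[[0,0,0],[0,0,0]],[[0,0,0],[0,0,0]]]' -1 25
```

```text
t: 4.5
eef_pos: [0.6622, -0.0565, 0.1257]
tool_rot: [-2.218, -2.224, -0.002]
force: [0.3, 0.1, 1.1]
finger_gap: 0.087
t: 5.33
eef_pos: [0.6627, -0.0583, 0.1246]
tool_rot: [2.221, 2.222, 0.0]
force: [0.6, 0.2, 1.7]
finger_gap: 0.0496
```

```bash
python3 -m jog '[[[0,0,-0.044],[0,0,0]],[[0,0,-0.044],[0,0,0]],[[0,0,0],[0,0,0]],[[0,0,0],[0,0,0]],[[0,0,0],[0,0,0]]]'
python3 - <<'E'
from h import *
s=sensors.state(); a=vision.get_image("wrist"); b=vision.get_image("scene"); print(s['eef_pos'],s['force'])
o=np.hstack([cv2.resize(a[100:300,210:410],(400,400)),cv2.resize(b[150:230,330:410],(400,400),interpolation=cv2.INTER_CUBIC)]); cv2.imwrite("pics/e.png",o[:,:,::-1])
E
```

```text
t: 5.75
eef_pos: [0.6625, -0.0582, 0.1375]
tool_rot: [-2.221, -2.222, 0.0]
force: [-0.5, -0.4, -3.2]
finger_gap: 0.0497
[ 0.66250395 -0.05817262  0.13752102] [-0.45748535 -0.35619377 -3.19011914]
```

View pics/e.png

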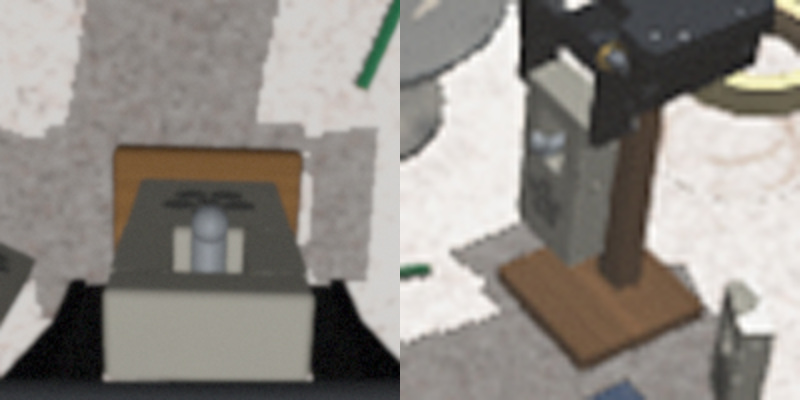

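```bash
python3 -m jog '[[[0,-0.12,0],[0,0,0]],[[0,-0.12,0],[0,0,0]],[[0,-0.12,0],[0,0,0]],[[0,-0.12,0],[0,0,0]],[[0,-0.06,0],[0,0,0]],[[0,0,0],[0,0,0]],[[0,0,0],[0,0,0]]]'
python3 - <<'E'
from h import *
s=sensors.state(); a=vision.get_image("wrist"); b=vision.get_image("scene"); print(s['eef_pos'],s['force'])
o=np.hstack([cv2.resize(a[100:300,210:410],(400,400)),cv2.resize(b[150:230,330:410],(400,400),interpolation=cv2.INTER_CUBIC)]); cv2.imwrite("pics/f.png",o[:,:,::-1])
E
```

```text
t: 6.43
eef_pos: [0.5822, -0.058, 0.138]
tool_rot: [2.22, 2.222, 0.002]
force: [0.1, 0.6, -2.2]
finger_gap: 0.0499
[ 0.58221566 -0.05801379  0.13798057] [ 0.12493206  0.63531595 -2.16718574]
```

View pics/f.png

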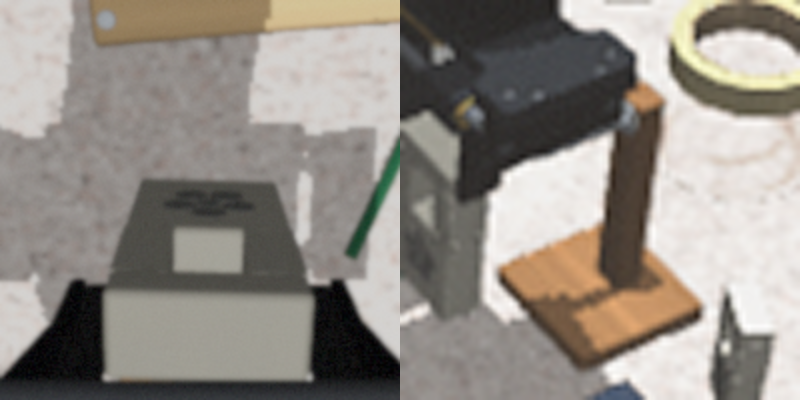

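```bash
python3 -m jog '[[[0,0,-0.24],[0,0,0]],[[0,0,-0.24],[0,0,0]],[[0.012,-0.175,0],[0,0,0]],[[0.012,-0.175,0],[0,0,0]],[[0.012,-0.175,0],[0,0,0]],[[0.012,-0.175,0],[0,0,0]],[[0,0,0],[0,0,0.158]],[[0,0,0],[0,0,0.158]],[[0,0,0],[0,0,0.158]],[[0,0,0],[0,0,0.158]],[[0,0,0],[0,0,0.158]],[[0,0,0],[0,0,0.158]]]'
python3 -m jog '[[[0,0,0],[0,0,0.158]],[[0,0,0],[0,0,0.158]],[[0,0,0],[0,0,0.158]],[[0,0,0],[0,0,0.158]],[[0,0,0],[0,0,0.158]],[[0,0,0],[0,0,0.158]],[[0,0,0],[0,0,0]],[[0,0,0],[0,0,0]],[[0,0,0],[0,0,0]]]'
python3 - <<'E'
from h import *
s=sensors.state(); a=vision.get_image("wrist"); b=vision.get_image("scene"); print(s['eef_pos'],s['force'],s['q'])
np.save("g_st.npy",s,allow_pickle=True)
cv2.imwrite("pics/g.png",a[:,:,::-1])
cv2.imwrite("pics/g2.png",cv2.resize(b[130:280,220:420],(800,600),interpolation=cv2.INTER_CUBIC)[:,:,::-1])
x=R.from_rotvec(s['tool_rot']).as_matrix(); print(x, np.degrees(np.arctan2(x[1,0],x[0,0])))
E
```

```text
t: 7.53
eef_pos: [0.4776, -0.0512, 0.2099]
tool_rot: [2.88, 1.253, 0.001]
force: [-0.4, 0.0, -1.6]
finger_gap: 0.0497
t: 8.28
eef_pos: [0.477, -0.0512, 0.2097]
tool_rot: [3.139, 0.134, 0.0]
force: [0.0, 0.3, -2.0]
finger_gap: 0.0497
[ 0.47702491 -0.05117197  0.20965527] [ 0.01720272  0.29568051 -1.95961136] [-0.42094701 -0.06636453  0.45517616  1.86180442  0.03018832  1.3393378
  0.11165353]
[[ 9.96371309e-01  8.51127840e-02  1.68962656e-04]
 [ 8.51128218e-02 -9.96371293e-01 -2.30879726e-04]
 [ 1.48698724e-04  2.44422824e-04 -9.99999959e-01]] 4.882512647674792
```

View pics/g.png

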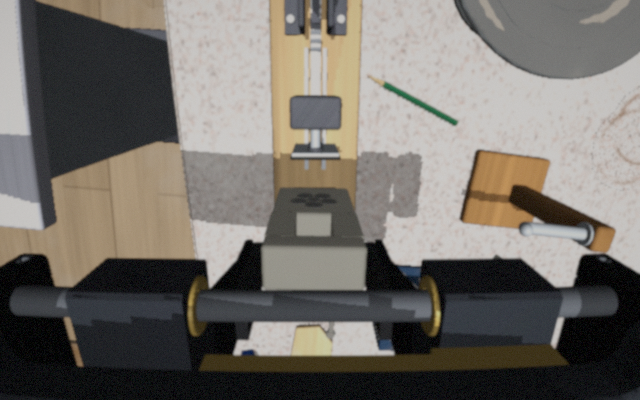

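View pics/g2.png

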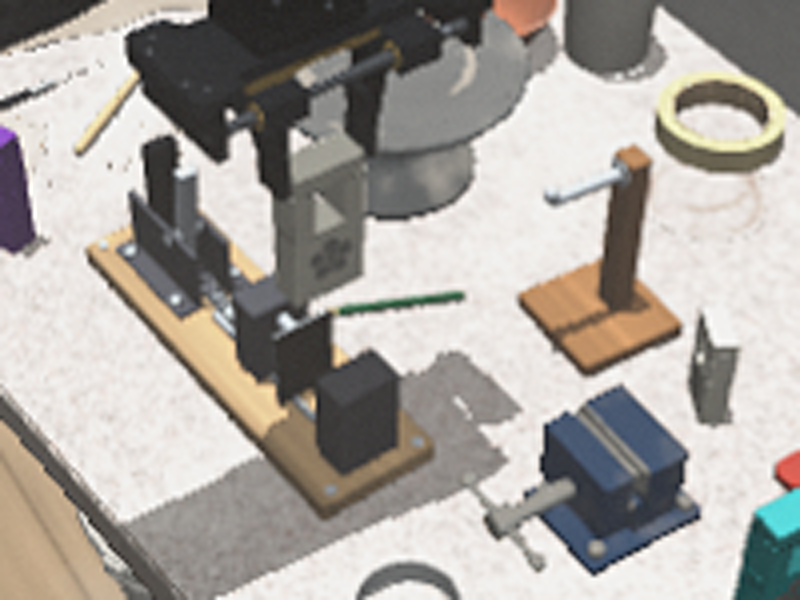

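Run:
```python
import cv2
a=cv2.imread('pics/g.png')
cv2.imwrite('pics/g3.png',cv2.resize(a[85:205,255:380],None,fx=5,fy=5,interpolation=cv2.INTER_CUBIC))
```

```text
(no output)
```

View pics/g3.png

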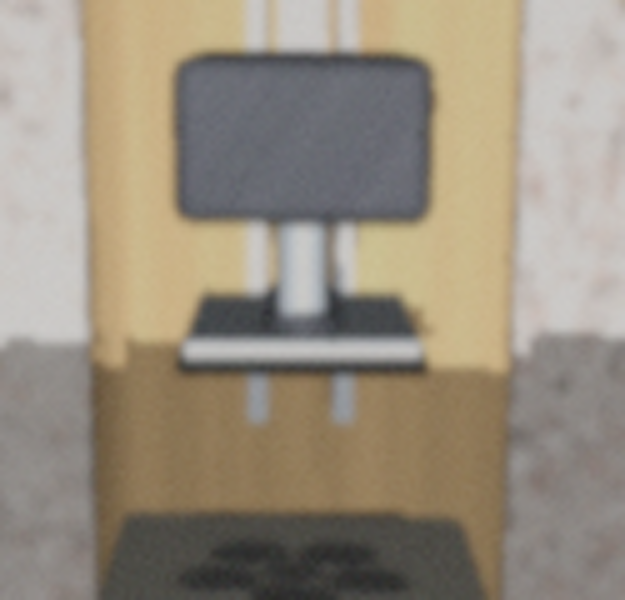

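Run:
```python
from h import *
np.set_printoptions(precision=4,suppress=True)
st=np.load("g_st.npy",allow_pickle=True).item(); c=cam("wrist",st)
f=lambda L:np.array(L)/5+[255,85]
th=np.radians(-85.47);C=np.array([.470,.040]);M=np.array([[np.cos(th),np.sin(th)],[-np.sin(th),np.cos(th)]])
def cl(P): return (P[:,:2]-C)@M.T
P=onz(c,f([[180,371],[424,371],[176,62],[434,62],[434,215],[178,215]]),.085);print(P);print(cl(P))
Bd=onz(c,f([[88,200],[520,200],[98,480],[505,480]]),.018);print(Bd);print(cl(Bd))
print('tcp',cl(np.array([st['eef_pos']])))
B=onz(c,np.array([[264,248],[364,248],[363,288],[264,288]]),.21+.0304);print('blocktop',cl(B),cl(B).mean(0))
```

```text
[[ 0.457  -0.0289  0.085 ]
 [ 0.499  -0.0253  0.085 ]
 [ 0.4528  0.0227  0.085 ]
 [ 0.4953  0.0263  0.085 ]
 [ 0.4979  0.0014  0.085 ]
 [ 0.4548 -0.0023  0.085 ]]
[[ 0.0677 -0.0184]
 [ 0.0674  0.0238]
 [ 0.0159 -0.0185]
 [ 0.0156  0.0241]
 [ 0.0407  0.0248]
 [ 0.041  -0.0185]]
[[ 0.4326 -0.008   0.018 ]
 [ 0.5211 -0.0004  0.018 ]
 [ 0.4379 -0.0671  0.018 ]
 [ 0.525  -0.0597  0.018 ]]
[[ 0.0448 -0.0411]
 [ 0.0443  0.0477]
 [ 0.1042 -0.0405]
 [ 0.1037  0.047 ]]
tcp [[ 0.0914 -0.0002]]
blocktop [[ 0.0795 -0.0218]
 [ 0.0792  0.0242]
 [ 0.1002  0.0248]
 [ 0.1005 -0.0226]] [0.0898 0.0012]
```

```bash
python3 -m jog '[[[0.013,0,0.14],[0,0,0]],[[0,0,0.14],[0,0,0]],[[0,0,0.14],[0,0,0]],[[0,0,0.14],[0,0,0]],[[0,0,0.14],[0,0,0]],[[0,0,0.06],[0,0,0]],[[0,0,0],[0,0,0]],[[0,0,0],[0,0,0]],[[0,0,0],[0,0,0]]]'
python3 - <<'E'
from h import *
s=sensors.state(); a=vision.get_image("wrist"); b=vision.get_image("scene"); print(s['eef_pos'],s['force'])
np.save("h_st.npy",s,allow_pickle=True)
o=np.hstack([cv2.resize(a[120:300,230:400],(400,423)),cv2.resize(b[190:260,260:340],(400,423),interpolation=cv2.INTER_CUBIC)])
cv2.imwrite("pics/h.png",o[:,:,::-1])
E
```

```text
t: 9.13
eef_pos: [0.4797, -0.051, 0.097]
tool_rot: [-3.139, -0.13, -0.004]
force: [-0.1, 0.0, -2.0]
finger_gap: 0.0498
[ 0.47974687 -0.05097791  0.09697319] [-0.11249078  0.04456239 -2.01559596]
```

View pics/h.png

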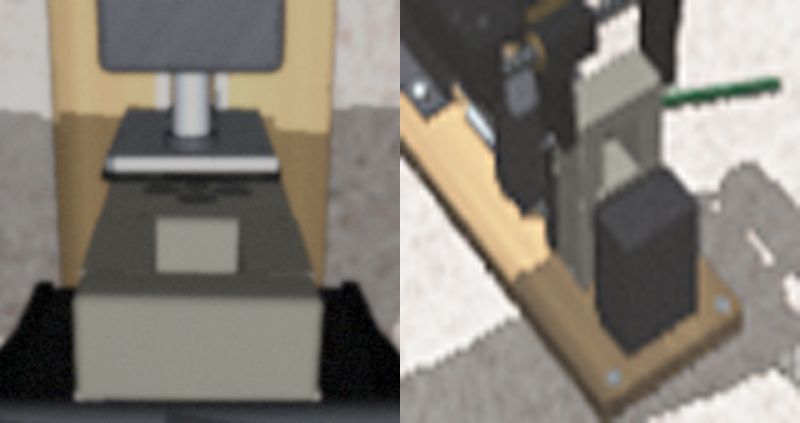

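```bash
python3 -m jog '[[[0,0,0.02],[0,0,0]],[[0,0,0.02],[0,0,0]],[[0,0,0.013],[0,0,0]],[[0,0,0],[0,0,0]],[[0,0,0],[0,0,0]]]'; python3 -m jog '[[[0,0,0.01],[0,0,0]],[[0,0,0],[0,0,0]],[[0,0,0],[0,0,0]]]'
```

```text
t: 9.65
eef_pos: [0.4787, -0.0509, 0.0878]
tool_rot: [-3.139, -0.129, -0.001]
force: [-0.8, 0.5, -0.0]
finger_gap: 0.0501
t: 9.9
eef_pos: [0.4788, -0.0508, 0.0877]
tool_rot: [-3.138, -0.129, -0.0]
force: [-4.5, 0.1, 9.9]
finger_gap: 0.0496
```

```bash
python3 -m jog '[[[0,0,-0.008],[0,0,0]],[[0,0,0],[0,0,0]],[[0,0,0],[0,0,0]]]'; python3 -m jog '[[[0,0,0],[0,0,0]],[[0,0,0],[0,0,0]],[[0,0,0],[0,0,0]],[[0,0,0],[0,0,0]],[[0,0,0],[0,0,0]],[[0,0,0],[0,0,0]],[[0,0,0],[0,0,0]]]' 1
python3 - <<'E'
from h import *
s=sensors.state(); a=vision.get_image("wrist"); b=vision.get_image("scene"); print(s['eef_pos'],s['force'])
o=np.hstack([cv2.resize(a[120:300,230:400],(400,423)),cv2.resize(b[190:260,260:340],(400,423),interpolation=cv2.INTER_CUBIC)])
cv2.imwrite("pics/i.png",o[:,:,::-1])
E
```

```text
t: 10.15
eef_pos: [0.4789, -0.0509, 0.0877]
tool_rot: [-3.139, -0.129, -0.001]
force: [-0.5, 0.2, 3.3]
finger_gap: 0.0498
t: 10.73
eef_pos: [0.4785, -0.051, 0.0873]
tool_rot: [3.139, 0.129, -0.0]
force: [-0.5, -0.6, 0.1]
finger_gap: 0.0847
[ 0.47853609 -0.05096953  0.08729776] [-0.54929228 -0.60965788  0.09433759]
```

View pics/i.png

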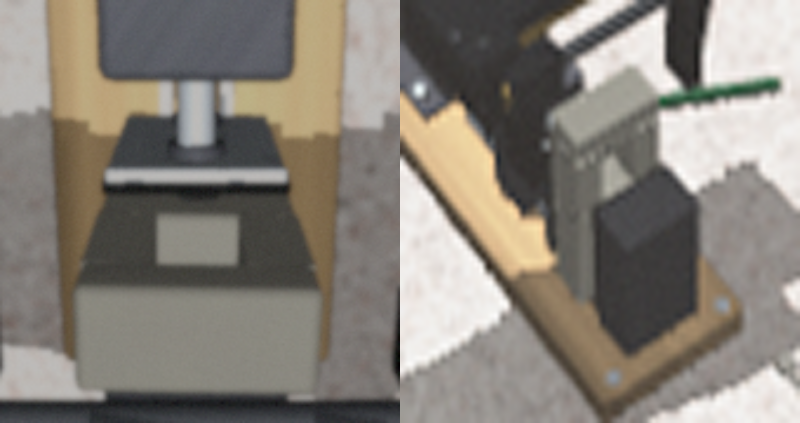

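```bash
python3 -m jog '[[[0,0,-0.08],[0,0,0]],[[0,0,-0.18],[0,0,0]],[[0,0,-0.18],[0,0,0]],[[0,0,-0.18],[0,0,0]],[[0,0,-0.18],[0,0,0]],[[0,0,0],[0,0,-0.153]],[[0,0,0],[0,0,-0.153]],[[0,0,0],[0,0,-0.153]],[[0,0,0],[0,0,-0.153]],[[0,0,0],[0,0,-0.153]],[[0,0,0],[0,0,-0.153]],[[0,0,0],[0,0,-0.153]]]'
python3 -m jog '[[[0,0,0],[0,0,-0.154]],[[0,0,0],[0,0,-0.154]],[[0,0,0],[0,0,-0.154]],[[0,0,0],[0,0,-0.154]],[[0,0,0],[0,0,-0.154]],[[0,0,0],[0,0,-0.154]],[[0.25,0.003,0],[0,0,0]],[[0.25,0.003,0],[0,0,0]],[[0.25,0.003,0],[0,0,0]],[[0.25,0.003,0],[0,0,0]],[[0.25,0.003,0],[0,0,0]]]'
python3 -m jog '[[[0,0,0],[0,0,0]],[[0,0,0],[0,0,0]],[[0,0,0],[0,0,0]]]'
python3 - <<'E'
from h import *
s=sensors.state(); a=vision.get_image("wrist"); b=vision.get_image("scene"); print(s['eef_pos'],s['force'],s['q'])
np.save("j_st.npy",s,allow_pickle=True)
cv2.imwrite("pics/j.png",a[:,:,::-1])
cv2.imwrite("pics/j2.png",cv2.resize(b[150:270,230:390],(800,600),interpolation=cv2.INTER_CUBIC)[:,:,::-1])
E
```

```text
t: 11.83
eef_pos: [0.4785, -0.051, 0.2074]
tool_rot: [-2.808, -1.408, -0.0]
force: [0.3, 1.0, 0.5]
finger_gap: 0.0868
t: 12.75
eef_pos: [0.4657, 0.1379, 0.2076]
tool_rot: [2.133, 2.306, 0.001]
force: [0.1, -0.2, 0.1]
finger_gap: 0.0869
t: 13.0
eef_pos: [0.4662, 0.1355, 0.2073]
tool_rot: [2.132, 2.306, -0.001]
force: [0.4, 0.0, -0.5]
finger_gap: 0.0868
[0.46620768 0.13551723 0.20727785] [ 0.38019911  0.00316949 -0.50694207] [-0.65080943 -0.0419723   0.30531623  1.84848593  0.01376821  1.33340633
  1.30024732]
```

View pics/j.png

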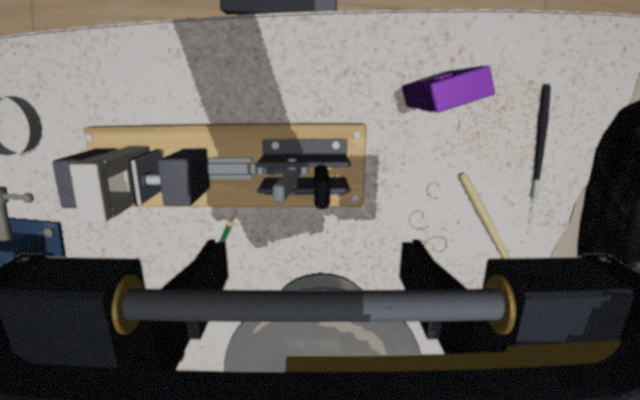

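View pics/j2.png

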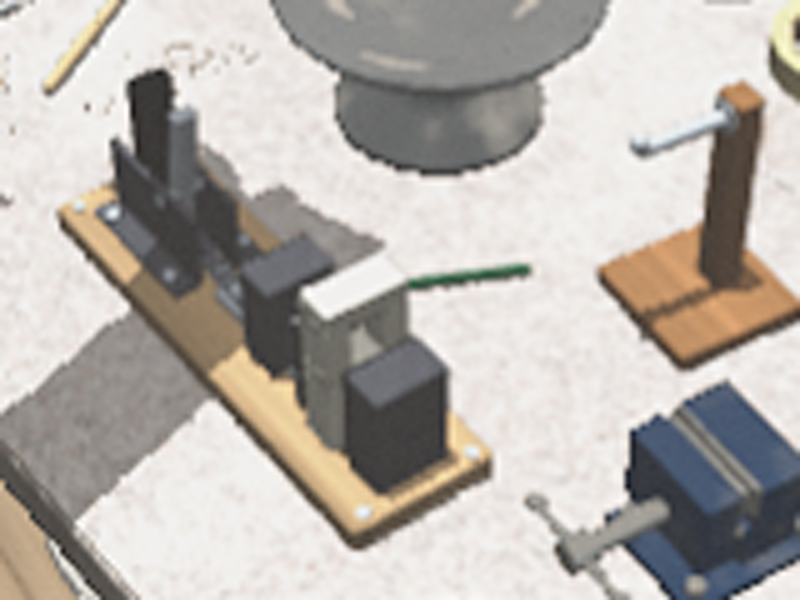

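Run:
```python
import cv2
a=cv2.imread('pics/j.png')
cv2.imwrite('pics/j3.png',cv2.resize(a[115:215,245:375],None,fx=6,fy=6,interpolation=cv2.INTER_CUBIC))
```

```text
(no output)
```

View pics/j3.png

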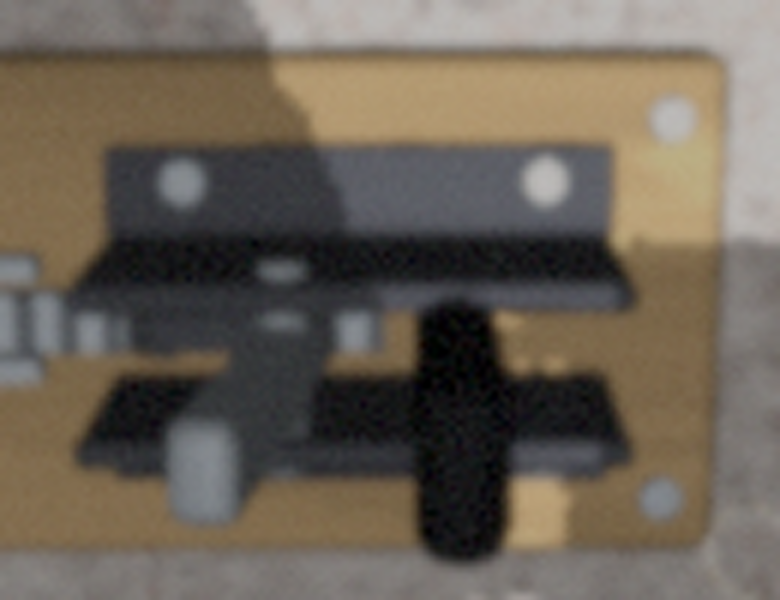

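Run:
```python
from h import *
np.set_printoptions(precision=4,suppress=True)
st=np.load("j_st.npy",allow_pickle=True).item(); c=cam("wrist",st)
f=lambda L:np.array(L)/6+[245,115]
th=np.radians(-85.47);C=np.array([.4725,.040]);M=np.array([[np.cos(th),np.sin(th)],[-np.sin(th),np.cos(th)]])
cl=lambda P:(P[:,:2]-C)@M.T
print('handle',cl(onz(c,f([[425,545],[505,545],[425,480],[505,480],[460,560]]),.124)))
print('trig',cl(onz(c,f([[168,500],[240,500],[168,440],[240,440],[205,425],[205,521]]),.122)))
print('board',cl(onz(c,f([[725,55],[710,545],[300,52],[300,548]]),.018)))
print('tcp',cl(np.array([st['eef_pos']])))
x=R.from_rotvec(st['tool_rot']).as_matrix(); print(np.degrees(np.arctan2(x[1,0],x[0,0])))
```

```text
handle [[-0.0977  0.0077]
 [-0.108   0.0077]
 [-0.0977 -0.0011]
 [-0.1079 -0.0011]
 [-0.1022  0.0098]]
trig [[-0.0643  0.0022]
 [-0.0737  0.0022]
 [-0.0646 -0.0059]
 [-0.0739 -0.0059]
 [-0.0694 -0.0079]
 [-0.0691  0.0051]]
board [[-0.1493 -0.0452]
 [-0.1501  0.0426]
 [-0.077  -0.0456]
 [-0.0756  0.0431]]
tcp [[-0.0957  0.0013]]
94.49416123001699
```

```bash
python3 -m jog '[[[0,-0.016,0.12],[0,0,0]],[[0,0,0.14],[0,0,0]],[[0,0,0.14],[0,0,0]],[[0,0,0.14],[0,0,0]],[[0,0,0.14],[0,0,0]],[[0,0,0.12],[0,0,0]],[[0,0,0],[0,0,0]],[[0,0,0],[0,0,0]],[[0,0,0],[0,0,0]]]'
python3 - <<'E'
from h import *
s=sensors.state(); a=vision.get_image("wrist"); b=vision.get_image("scene"); print(s['eef_pos'],s['force'])
np.save("k_st.npy",s,allow_pickle=True)
cv2.imwrite("pics/k.png",a[:,:,::-1])
cv2.imwrite("pics/k2.png",cv2.resize(b[150:240,230:350],(800,600),interpolation=cv2.INTER_CUBIC)[:,:,::-1])
E
```

```text
t: 13.85
eef_pos: [0.4647, 0.1355, 0.0886]
tool_rot: [2.134, 2.305, 0.003]
force: [-0.2, 1.0, 0.5]
finger_gap: 0.0869
[0.46474772 0.13548025 0.08856485] [-0.19743625  1.03932255  0.47050262]
```

View pics/k.png

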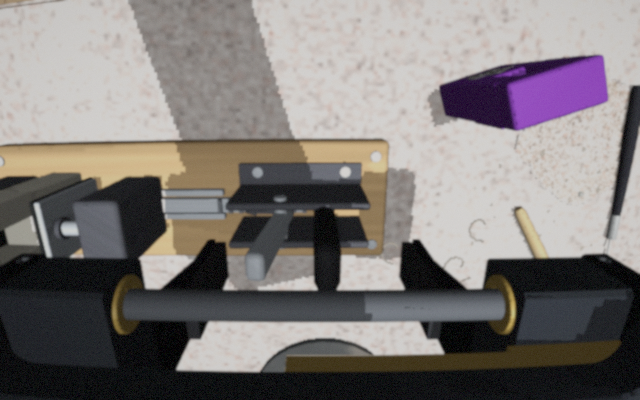

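View pics/k2.png

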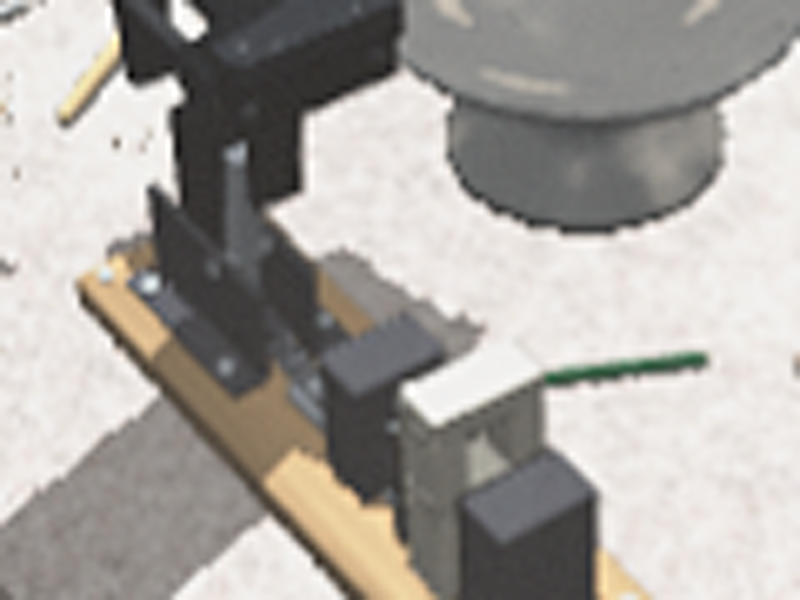

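Run:
```python
from h import *
np.set_printoptions(precision=1,suppress=True)
st=np.load("k_st.npy",allow_pickle=True).item()
c=cam("scene")
T=R.from_rotvec(st['tool_rot']).as_matrix()
L=[('tip+x side',[-.0435,0,0]),('tip -x side',[.0435,0,0]),('g',[-.0435,0,-.03])]
for n,v in L: print(n,(proj(c,np.array(st['eef_pos'])+T@np.array(v))-[230,150])*[800/120,600/90])
th=np.radians(-85.47)
for C in ([.4725,.040],[.470,.040]):
  for n,x,z in (('trigtop',-.069,.122),('handletop',-.102,.124)): 
    print(C,n,(proj(c,[C[0]+x*np.cos(th),C[1]+x*np.sin(th),z])-[230,150])*[800/120,600/90])
```

```text
tip+x side [[274.6 225.6]]
tip -x side [[164.5 114.5]]
g [[269.5 169. ]]
[0.4725, 0.04] trigtop [[247.3 140. ]]
[0.4725, 0.04] handletop [[203.8  94. ]]
[0.47, 0.04] trigtop [[241.7 142.2]]
[0.47, 0.04] handletop [[198.3  96. ]]
```

Run:
```python
from h import *
b=vision.get_image("scene");t=vision.get_image("top")
st=sensors.state();T=R.from_rotvec(st['tool_rot']).as_matrix()
th=np.radians(-85.47)
def mark(im,c,x0,y0,k,w,h):
    o=cv2.resize(im[y0:y0+h,x0:x0+w],None,fx=k,fy=k,interpolation=cv2.INTER_CUBIC).copy()
    for v in ([-.0435,0,0],[.0435,0,0]):
        p=(proj(c,np.array(st['eef_pos'])+T@np.array(v))[0]-[x0,y0])*k; cv2.circle(o,tuple(int(q) for q in p),3,(255,0,0),1)
    for x,z in ((-.069,.122),(-.102,.124)):
        p=(proj(c,[.4715+x*np.cos(th),.040+x*np.sin(th),z])[0]-[x0,y0])*k; cv2.circle(o,tuple(int(q) for q in p),3,(0,200,0),1)
    return o
o=np.hstack([mark(b,cam("scene"),240,150,10,40,50),mark(t,cam("top"),245,210,10,40,50)])
cv2.imwrite("pics/l.png",o[:,:,::-1])
```

```text
(no output)
```

View pics/l.png

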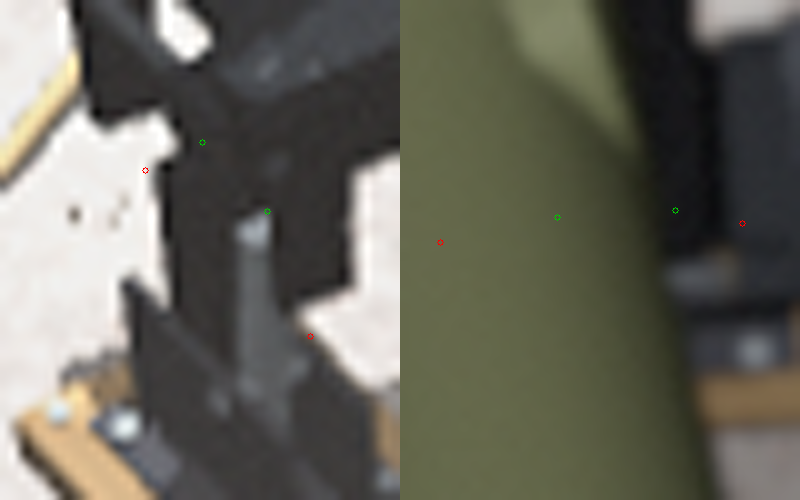

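Run:
```python
from h import *
np.set_printoptions(precision=4,suppress=True)
a=cv2.imread('pics/k.png'); k=5
x0,y0,w,h=195,160,160,120
o=cv2.resize(a[y0:y0+h+20,x0:x0+w],None,fx=k,fy=k,interpolation=cv2.INTER_CUBIC)
st=np.load("k_st.npy",allow_pickle=True).item(); c=cam("wrist",st); T=R.from_rotvec(st['tool_rot']).as_matrix()
for X in ([0,0,0],[-.0435,-.0095,0],[-.0435,.0095,0],[-.0435,-.0095,-.034],[-.0435,.0095,-.034],[.0435,-.0095,0],[.0435,.0095,0]):
    p=proj(c,np.array(st['eef_pos'])+T@np.array(X))[0]; print(X,p); cv2.circle(o,tuple(int(q) for q in (p-[x0,y0])*k),4,(0,0,255),1)
cv2.imwrite('pics/m.png',o)
```

```text
[0, 0, 0] [313.1349 242.0252]
[-0.0435, -0.0095, 0] [233.1226 225.8235]
[-0.0435, 0.0095, 0] [235.4956 257.4467]
[-0.0435, -0.0095, -0.034] [217.2122 253.1772]
[-0.0435, 0.0095, -0.034] [220.713  289.7713]
[0.0435, -0.0095, 0] [393.1431 225.8159]
[0.0435, 0.0095, 0] [390.7918 257.4411]
```

View pics/m.png

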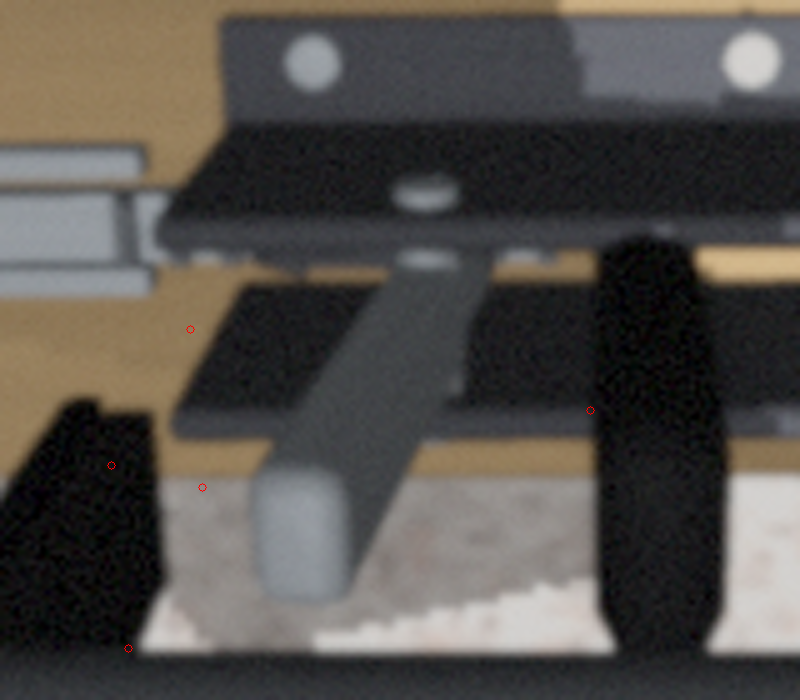

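```bash
python3 -m jog '[[[0,0,0.02],[0,0,0]],[[0,0,0],[0,0,0]],[[0,0,0],[0,0,0]]]'; python3 -m jog '[[[0,0,0],[0,0,0]],[[0,0,0],[0,0,0]],[[0,0,0],[0,0,0]],[[0,0,0],[0,0,0]],[[0,0,0],[0,0,0]],[[0,0,0],[0,0,0]],[[0,0,0],[0,0,0]],[[0,0,0],[0,0,0]],[[0,0,0],[0,0,0]],[[0,0,0],[0,0,0]],[[0,0,0],[0,0,0]],[[0,0,0],[0,0,0]]]' -1 30
python3 - <<'E'
from h import *
s=sensors.state(); a=vision.get_image("wrist"); print(s['eef_pos'],s['force'],s['finger_gap'])
np.save("n_st.npy",s,allow_pickle=True)
cv2.imwrite("pics/n.png",a[:,:,::-1])
E
```

```text
t: 14.3
eef_pos: [0.4636, 0.136, 0.0843]
tool_rot: [-2.133, -2.307, 0.0]
force: [0.4, -0.4, -0.7]
finger_gap: 0.087
t: 15.3
eef_pos: [0.464, 0.135, 0.085]
tool_rot: [2.132, 2.306, -0.001]
force: [-1.4, -2.3, 6.4]
finger_gap: 0.0261
[0.46395472 0.13500169 0.08500078] [-1.42689412 -2.32271725  6.40265864] 0.026073584884389267
```

View pics/n.png

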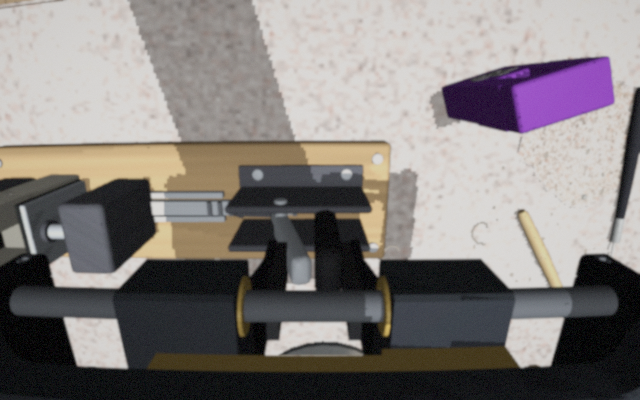

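```bash
python3 -m jog '[[[0,0,0],[0,0,0]],[[0,0,0],[0,0,0]],[[0,0,0],[0,0,0]],[[0,0,0],[0,0,0]],[[0,0,0],[0,0,0]],[[0,0,0],[0,0,0]],[[0,0,0],[0,0,0]],[[0,0,0],[0,0,0]],[[0,0,0],[0,0,0]],[[0,0,0],[0,0,0]]]' 1
python3 - <<'E'
from h import *
s=sensors.state(); a=vision.get_image("wrist"); print(s['eef_pos'],s['force'],s['finger_gap'])
np.save("o_st.npy",s,allow_pickle=True)
cv2.imwrite("pics/o.png",a[:,:,::-1])
k=cv2.imread("pics/k.png"); n=cv2.imread("pics/n.png"); o=cv2.imread("pics/o.png")
cv2.imwrite("pics/o2.png",np.vstack([cv2.resize(i[165:280,0:280],None,fx=2.8,fy=1.7,interpolation=cv2.INTER_CUBIC) for i in (k,n,o)]))
E
```

```text
t: 16.18
eef_pos: [0.4637, 0.1361, 0.0843]
tool_rot: [-2.133, -2.307, -0.0]
force: [-0.2, -0.9, -0.0]
finger_gap: 0.0834
[0.46370121 0.13607803 0.08433959] [-0.16033398 -0.93456222 -0.0156141 ] 0.08339418659913948
```

View pics/o2.png

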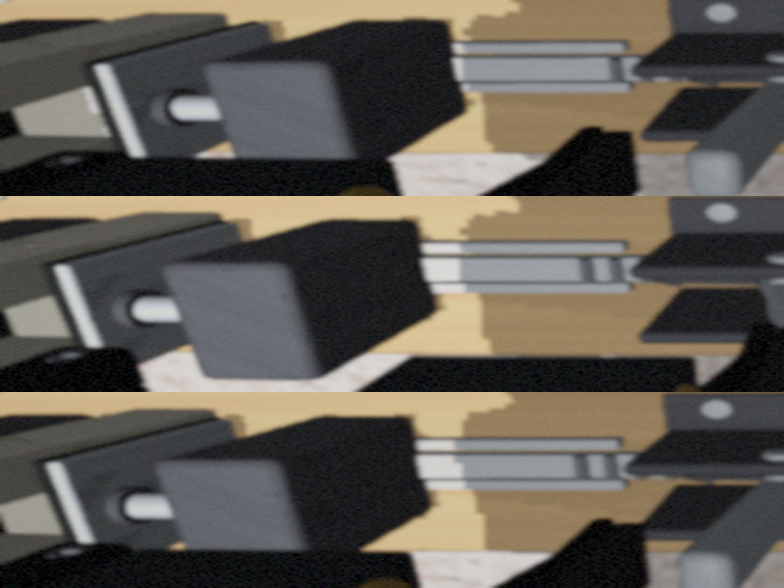

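```bash
cat >> h.py <<'E'
_th=np.radians(-85.47);_C=np.array([.4725,.040]);_M=np.array([[np.cos(_th),np.sin(_th)],[-np.sin(_th),np.cos(_th)]])
cl=lambda P:(P[:,:2]-_C)@_M.T
E
python3 - <<'E'
from h import *
np.set_printoptions(precision=4,suppress=True)
for n,L in (('k',[[207,63],[330,63],[95,65]]),('n',[[165,69],[288,68],[53,70]]),('o',[[157,69],[280,69],[44,71]])):
    st=np.load(n+"_st.npy",allow_pickle=True).item(); c=cam("wrist",st)
    print(n,cl(onz(c,np.array(L)/[2.8,1.7]+[0,165],.085)).round(4).tolist())
E
```

```text
k [[0.0381, -0.0224], [0.0121, -0.0223], [0.063, -0.0217]]
n [[0.0456, -0.0221], [0.0195, -0.0224], [0.0705, -0.0217]]
o [[0.0456, -0.0224], [0.0196, -0.0225], [0.0708, -0.0217]]
```

```bash
python3 -m jog '[[[0,0,0],[0,0,0]],[[0,0,0],[0,0,0]],[[0,0,0],[0,0,0]],[[0,0,0],[0,0,0]],[[0,0,0],[0,0,0]],[[0,0,0],[0,0,0]],[[0,0,0],[0,0,0]],[[0,0,0],[0,0,0]],[[0,0,0],[0,0,0]],[[0,0,0],[0,0,0]],[[0,0,0],[0,0,0]],[[0,0,0],[0,0,0]]]' -1 30
python3 -m jog '[[[0,0,0],[0,0,0]],[[0,0,0],[0,0,0]],[[0,0,0],[0,0,0]],[[0,0,0],[0,0,0]],[[0,0,0],[0,0,0]],[[0,0,0],[0,0,0]],[[0,0,0],[0,0,0]],[[0,0,0],[0,0,0]],[[0,0,0],[0,0,0]],[[0,0,0],[0,0,0]],[[0,0,0],[0,0,0]],[[0,0,0],[0,0,0]]]' 1
python3 - <<'E'
from h import *
s=sensors.state(); a=vision.get_image("wrist"); b=vision.get_image("scene"); print(s['eef_pos'],s['force'],s['finger_gap'])
np.save("p_st.npy",s,allow_pickle=True)
cv2.imwrite("pics/p.png",a[:,:,::-1])
cv2.imwrite("pics/p2.png",np.vstack([cv2.resize(a[165:280,0:280],(784,300),interpolation=cv2.INTER_CUBIC),cv2.resize(b[190:260,250:433],(784,300),interpolation=cv2.INTER_CUBIC)])[:,:,::-1])
E
```

```text
t: 17.23
eef_pos: [0.464, 0.135, 0.085]
tool_rot: [2.133, 2.306, -0.001]
force: [-2.3, -2.9, 5.9]
finger_gap: 0.0267
t: 18.23
eef_pos: [0.4638, 0.136, 0.0844]
tool_rot: [2.133, 2.307, 0.0]
force: [0.1, -0.3, 0.5]
finger_gap: 0.0862
[0.4637526  0.13600059 0.08439636] [ 0.06297848 -0.32978999  0.50646326] 0.08620871725727125
```

View pics/p2.png

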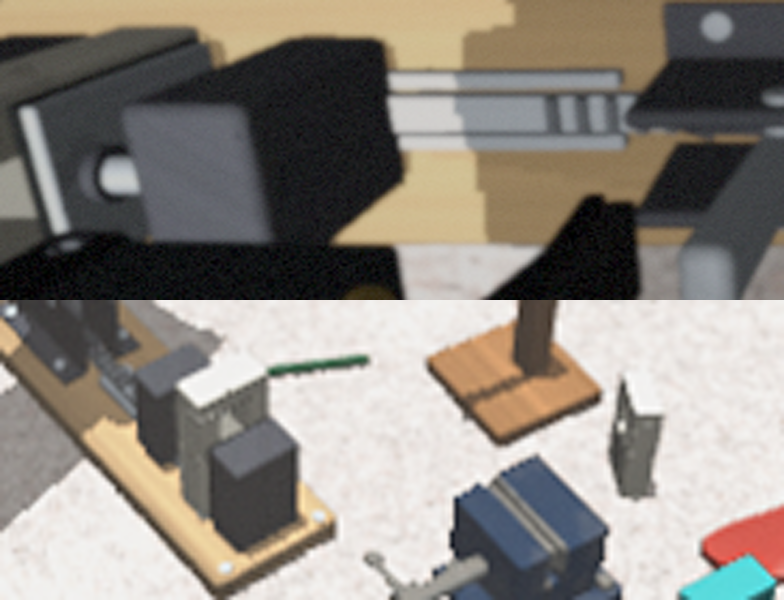

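```bash
python3 -m jog '[[[0,0,0],[0,0,0]],[[0,0,0],[0,0,0]],[[0,0,0],[0,0,0]],[[0,0,0],[0,0,0]],[[0,0,0],[0,0,0]],[[0,0,0],[0,0,0]],[[0,0,0],[0,0,0]],[[0,0,0],[0,0,0]],[[0,0,0],[0,0,0]],[[0,0,0],[0,0,0]],[[0,0,0],[0,0,0]],[[0,0,0],[0,0,0]]]' -1 30
python3 -m jog '[[[0,0,0],[0,0,0]],[[0,0,0],[0,0,0]],[[0,0,0],[0,0,0]],[[0,0,0],[0,0,0]],[[0,0,0],[0,0,0]],[[0,0,0],[0,0,0]],[[0,0,0],[0,0,0]],[[0,0,0],[0,0,0]],[[0,0,0],[0,0,0]],[[0,0,0],[0,0,0]],[[0,0,0],[0,0,0]],[[0,0,0],[0,0,0]]]' 1
python3 - <<'E'
from h import *
s=sensors.state(); a=vision.get_image("wrist"); b=vision.get_image("scene"); print(s['eef_pos'],s['force'],s['finger_gap'])
np.save("q_st.npy",s,allow_pickle=True)
cv2.imwrite("pics/q.png",a[:,:,::-1])
cv2.imwrite("pics/q2.png",np.vstack([cv2.resize(a[165:280,0:280],(784,300),interpolation=cv2.INTER_CUBIC),cv2.resize(b[190:260,250:433],(784,300),interpolation=cv2.INTER_CUBIC)])[:,:,::-1])
E
```

```text
t: 19.33
eef_pos: [0.464, 0.135, 0.0849]
tool_rot: [2.132, 2.306, -0.001]
force: [-1.2, -3.4, 4.9]
finger_gap: 0.0266
t: 20.33
eef_pos: [0.4637, 0.136, 0.0844]
tool_rot: [-2.133, -2.307, -0.0]
force: [-0.1, -0.3, -0.3]
finger_gap: 0.0862
[0.4637258  0.13597317 0.08436052] [-0.0679411  -0.31906842 -0.3063819 ] 0.08618993543973823
```

View pics/q2.png

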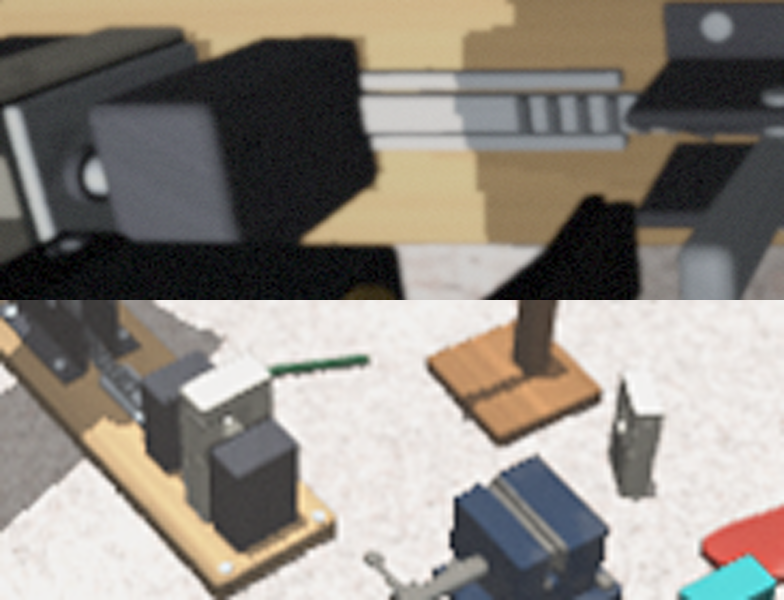

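Run:
```python
from h import *
np.set_printoptions(precision=4,suppress=True)
for n,L in (('p',[[125,104],[242,104],[22,107]]),('q',[[91,104],[209,104],[6,108]])):
    st=np.load(n+"_st.npy",allow_pickle=True).item(); c=cam("wrist",st)
    print(n,cl(onz(c,np.array(L)/[2.8,300/115]+[0,165],.085)).round(4).tolist())
```

```text
p [[0.0525, -0.0228], [0.0276, -0.0228], [0.0758, -0.0221]]
q [[0.06, -0.0228], [0.0345, -0.0229], [0.0796, -0.0219]]
```

Run:
```python
from h import *
np.set_printoptions(precision=4,suppress=True)
im=[]
for n in 'opq':
    a=cv2.imread(f'pics/{n}.png')
    crop=cv2.resize(a[190:250,0:110],None,fx=7,fy=4.4,interpolation=cv2.INTER_CUBIC)[:195*1]
    im.append(crop)
cv2.imwrite('pics/r.png',np.vstack(im))
```

```text
(no output)
```

View pics/r.png

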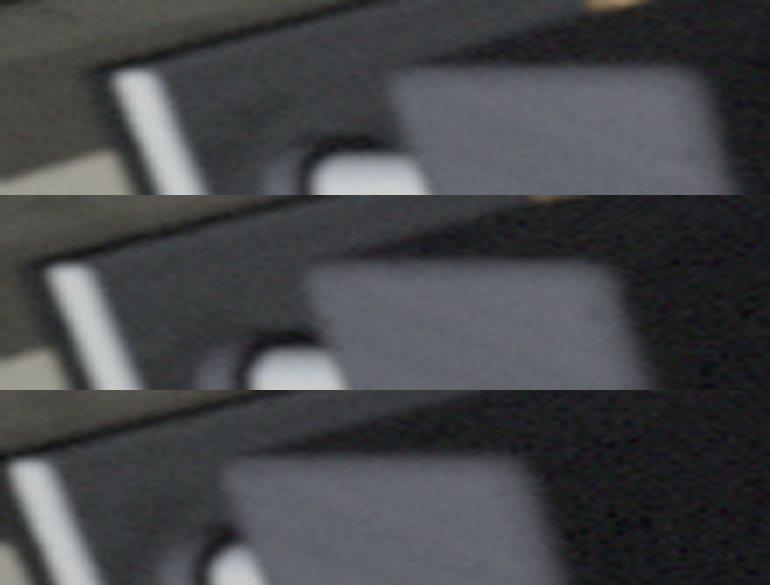

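Run:
```python
from h import *
np.set_printoptions(precision=4,suppress=True)
for n in 'opq':
    g=cv2.cvtColor(cv2.imread(f'pics/{n}.png'),cv2.COLOR_BGR2GRAY).astype(float)
    st=np.load(n+"_st.npy",allow_pickle=True).item(); c=cam("wrist",st)
    for r in (214,217,220):
        p=cv2.GaussianBlur(g,(0,0),.8)[r,:115]; pi=np.interp(np.arange(0,114,.05),np.arange(115),p); xs=np.arange(0,114,.05)
        # strip: peak
        j=np.argmax(pi[:int(40/.05)]); pk=pi[j]; 
        half=(pk+75)/2
        l=j; 
        while l>0 and pi[l]>half: l-=1
        q=j
        while pi[q]>half: q+=1
        # jaw: max |grad| in windows
        d=np.gradient(pi); s=int((xs[q]+15)/.05)
        rr=np.argmin(d[int((xs[q]+60)/.05) if xs[q]+60<100 else s:])+(int((xs[q]+60)/.05))
        ll=s+np.argmax(d[s:int((xs[q]+45)/.05)])
        u=[xs[l],xs[q],xs[ll],xs[rr]]
        X=cl(onz(c,np.array([[a,r] for a in u]),.085))[:,0]*1000
        print(n,r,np.round(u,2),X.round(2),'strip-jawR',round(X[:2].mean()-X[3],2),'strip-jawL',round(X[:2].mean()-X[2],2))
```

```text
o 214 [ 17.65  23.45  56.35 101.8 ] [70.68 66.97 46.5  19.49] strip-jawR 49.33 strip-jawL 22.32
o 217 [ 18.35  24.1   56.1  101.3 ] [70.71 67.02 47.06 20.11] strip-jawR 48.76 strip-jawL 21.81
o 220 [ 19.2   24.8   56.05 102.5 ] [70.65 67.05 47.5  19.73] strip-jawR 49.12 strip-jawL 21.35
p 214 [ 8.35 14.05 44.05 88.05] [76.82 73.12 54.17 27.65] strip-jawR 47.33 strip-jawL 20.8
p 217 [ 9.2  14.75 44.05 88.05] [76.77 73.16 54.6  28.  ] strip-jawR 46.97 strip-jawL 20.36
p 220 [10.   15.55 45.55 89.05] [76.75 73.14 54.1  27.75] strip-jawR 47.19 strip-jawL 20.84
q 214 [ 2.65  8.3  32.2  76.3 ] [80.56 76.86 61.56 34.61] strip-jawR 44.1 strip-jawL 17.14
q 217 [ 3.45  9.   33.05 76.1 ] [80.54 76.9  61.48 35.1 ] strip-jawR 43.62 strip-jawL 17.24
q 220 [ 4.2   9.75 33.45 77.05] [80.57 76.91 61.68 34.9 ] strip-jawR 43.84 strip-jawL 17.06
```

The pad is now pressed about 5.2 mm. One more full tooth should bring it to about 12.8 mm, still within the 3.5–14 mm range, and I will hold that squeeze to the end.

```bash
python3 -m jog '[[[0,0,0],[0,0,0]],[[0,0,0],[0,0,0]],[[0,0,0],[0,0,0]],[[0,0,0],[0,0,0]],[[0,0,0],[0,0,0]],[[0,0,0],[0,0,0]],[[0,0,0],[0,0,0]],[[0,0,0],[0,0,0]],[[0,0,0],[0,0,0]],[[0,0,0],[0,0,0]],[[0,0,0],[0,0,0]],[[0,0,0],[0,0,0]]]' -1 30
python3 - <<'E'
from h import *
s=sensors.state(); a=vision.get_image("wrist"); b=vision.get_image("scene"); print(s['t'],s['eef_pos'],s['force'],s['finger_gap'])
np.save("s_st.npy",s,allow_pickle=True)
cv2.imwrite("pics/s.png",a[:,:,::-1])
cv2.imwrite("pics/s2.png",np.vstack([cv2.resize(a[165:300,0:350],(784,300),interpolation=cv2.INTER_CUBIC),cv2.resize(b[190:260,250:433],(784,300),interpolation=cv2.INTER_CUBIC)])[:,:,::-1])
E
```

```text
t: 21.43
eef_pos: [0.464, 0.1349, 0.0848]
tool_rot: [2.132, 2.306, -0.001]
force: [-1.0, -3.4, 5.3]
finger_gap: 0.0268
21.4333 [0.46399898 0.13494321 0.08480445] [-0.99572276 -3.39940556  5.34427657] 0.02676394276052198
```

View pics/s2.png

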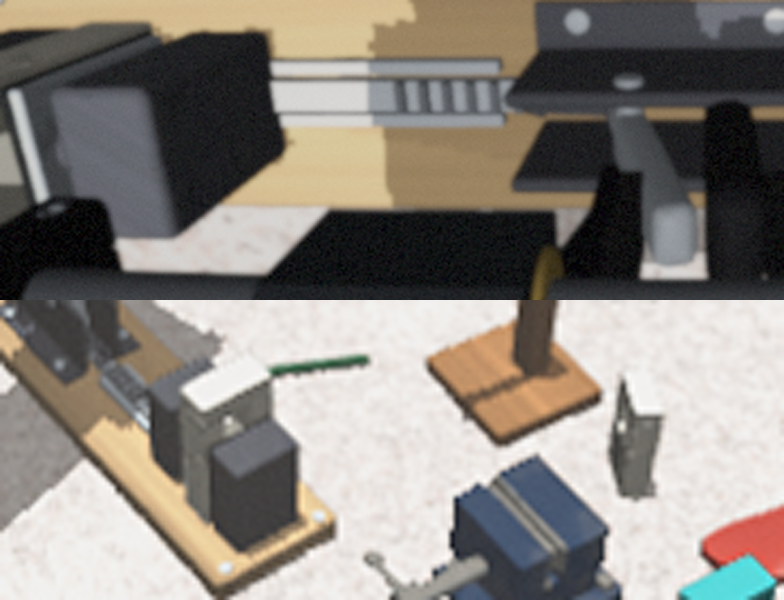

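Run:
```python
from h import *
st=np.load("s_st.npy",allow_pickle=True).item(); c=cam("wrist",st)
print(cl(onz(c,np.array([[53,88],[146,88],[11,92]])/[2.24,300/135]+[0,165],.085)).round(4).tolist())
from cell import workorder
print(workorder.hand_in(), sensors.state()['t'], sensors.state()['finger_gap'])
```

```text
[[0.0672, -0.0226], [0.0416, -0.0227], [0.0795, -0.0215]]
the job is handed in; nothing more can be done
the job is handed in; nothing more can be done
```

I lifted the pale block off its peg and stood it upright on the clamp board between stop and pad. I then let go and pumped the trigger four full strokes. I handed the job in at about 21.5 s, still gripping the squeezed trigger with 30 N.

- **Last checks:** The finger gap was 26.8 mm, a full squeeze like the earlier strokes. The jaw had moved on another tooth (about 7.2 mm by camera). The pad face had not moved since stroke 3, so the block is against the stop, and it looks upright in the scene picture.
- **Clamping:** The pad is pressed about 12–13 mm by camera, within the 3.5–14 mm range and short of bottoming out at 19 mm, but towards its upper end. After stroke 3 it was already pressed about 5 mm, so stopping and holding there would have been gentler. I had already released that stroke, so holding the trigger at the end cost one more tooth.
- **Disagreements:** The scene camera and the wrist camera placed the clamp up to about 1 cm apart, and I used the wrist camera. The fingertips also sit about 17 mm behind the TCP when the gripper is fully open, so I lowered the hand 3 mm more before squeezing.

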